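# Open the big safety-capped laundry jug and hold its cap over the mouth

### The arm

A 6-joint arm with a two-finger parallel gripper is mounted at the origin on a cart in front of the work surface, level with it; the furniture and walls round the work are solid. World frame = base frame: x ahead of the robot, y to its left, z up, the work surface at z = 0. Lengths are in m, angles in rad, forces in N, time in s.
With the tool pointing down it reaches from about 0.35 to 0.875 m from the base axis. Payload 15.5 kg.
Tool frame: the origin (TCP) lies on the centre line of the jaws, within the pads' length; the fingertips stand 14 mm ahead of it and the grasp point (between the pads) lies 5 mm behind it (r.finger_overhang is the distance from the TCP to the fingertips, in m); z points along the fingers, y is the line along which they close (so a half turn about z gives the same grasp; the last joint's range is limited). The gripper opens to 85 mm and grips with 20 to 120 N. Pads are 22 mm wide; open, the fingers measure 114 mm over their backs; the gripper's body (76 mm by 85 mm) begins 54 mm behind the grasp point. The pads swing forward as they close: fully open they stand 13 mm farther back than shut.
Start: joints at [-1.276, 0.494, 1.345, -0, 1.302, -0.096], TCP at [0.238, -0.578, 0.245] pointing down, gripper open.
Joint ranges: [-2.91, 2.91], [-0.82, 2.16], [0.22, 2.67], [-1.22, 4.37], [0.12, 2.79], [-3.08, 3.08]. Speed limits (rad/s): [1.89, 1.89, 2.57, 3.01, 3.01, 3.01].

### API

Orientations are given as a unit quaternion [w, x, y, z].
In Python, from rig import r, optics gives the robot as it stands (r), with the cameras (optics).
- The arm moves only by the shell command python3 inch.py [OPENING], which reads ROWS from standard input. ROWS is a JSON list that holds a single list of rows (three levels of brackets), with 1 to 12 rows, each of 6 numbers: dx, dy, dz in fractions of the full range, 1 being 1000 mm, then a rotation vector rx, ry, rz in a scale on which 1.0 is 4 rad; each row is the pose to reach, as a shift and turn from the pose commanded when the command began, along the tool's axes at that moment; what a row does not reach only later rows make up. A row lasts 1/8 s, in which the tool goes at most 0.0625 m and 0.188 rad, less where a joint would pass 70% of its speed; a pose out of reach is approached as far as the arm can. OPENING is the finger opening in m, set as the command begins (- or left out keeps the last). The fingers move at their own pace and stop on an object; the grip force is fixed at half the most. Time passes only in rows, so rows that do not move let the fingers close. It prints the time, the measured TCP pose, the force, the opening and the grip force at its end. Shift and turn numbers lie between -1 and 1, and a call with a number outside is refused. Input that does not fit is refused with a message, and nothing moves.
- r.get_state(): the state, without advancing time (a new reading comes with each control period).
- optics.grab_frame(name): name is "scene" or "top" or "wrist"; returns a dict with "img" (384x512x3 uint8, red, green, blue), "vfov" (degrees; the focal length in pixels is half the picture's height over the tangent of half this angle, whatever the lens; pixels are square), "cx", "cy" (the principal point, pixels), "xyz" and "attitude" of the camera in the world. Camera axes: x right, y up, looking along -z (the intrinsics and any distortion apply to the point x, -y, -z); pixel columns grow to the right and rows downward; lengths in m; the calibration is good to about 2 mm. The wrist camera is an equidistant fisheye: a pixel r from the principal point sees the ray r / f radians off the axis. A picture is of the moment at which its call begins. There is no depth.
- r.finish_job(): hands the job in; it is judged then, once.
The state is a dict: "clock": time; "joints": joint angles; "joint_vel": joint speeds; "joint_efforts": joint torques, N m; "tool_pos": TCP position; "tcp_rot": TCP orientation; "ft_force": force on the tool from outside, world axes, zero at the start; "wrist_torque": the same for the moment, N m; "width": finger opening in m; "grip_force": force on a finger pad.
Only numpy, scipy, OpenCV 4.12 (cv2) and the standard library are available. Lean on these libraries where they do the work, as an engineer would, in place of code of your own. Each camera call takes 0.05 s, during which the arm holds its last target. There are 200 camera calls.

### The job

Open the larger of the two handled jugs: press its push-and-turn safety cap down, keep it down while you turn it anticlockwise (seen from above) until you feel the stop, then lift it straight off. Finish still gripping the cap, holding it level and still about 5 cm straight above the open mouth so that drips fall back in; the program ends while holding and nothing is let go. Do not drag, swing round, lift or tip the big jug, and leave the small jug and the other things on the table where they are.

Things in the scene. Friction and masses are not known exactly. Their poses are not given: they have to be found in the camera images.
- jug: larger of two white round jugs with handle and paper band: diameter 110 mm, 205 mm high to the neck's rim (219 with cap), loose, 1.9 to 3 kg. Origin: centre of underside, on the axis of neck and cap; z up; handle along -x, to 96 mm from the axis, up to 160 mm high. Shoulder under the cap slopes from radius 26 mm at height 168 mm to 55 mm at 125 mm.
- cap: grey ribbed round push-and-turn cap of the larger jug: diameter 54 mm, 29 mm high, 47 g. Origin: centre of its lower edge; z up; x as the jug's x while locked (within 2 degrees). Locked, its origin is 190 mm above the jug's underside. Grip its sides firmly (about 60 N) from above. Until pressed and turned it is locked, and pulling would lift the jug.
- jug_mouth (a point): centre of the rim of the larger jug's neck, 205 mm above its underside; the neck is a 32 mm tube, 42 mm over its four hooks. The locked cap's lower edge is 15 mm below the rim.
- jug_handle (a point): on the outer bar of the larger jug's handle, 88 mm from the axis along the jug's -x, 105 mm above its underside. The jug stands by its weight and table friction alone: with the cap pressed down it withstands about 0.4 N m on the cap before it swings round; turning the pressed cap takes about 0.1 N m, and the torque rises sharply at the stop.
- cap_top (a point): centre of that cap's top face, 29 mm above its lower edge. A spring liner inside pushes the cap up: 4 N at rest, 9 N when pressed 4 mm, 14 N at 8 mm, the hard bottom. Pressed at least 4.5 mm it turns anticlockwise (from above): after 35 degrees four inner tabs are free of the neck's hooks; a rigid stop is at about 57 degrees. It lifts off anywhere between.
- small_jug: the smaller jug of the same make with a cap of the same look and size: 88 mm in diameter, 164 mm high with its cap, loose, 0.9 kg; leave it closed and in place. Origin: centre of its underside; z up; handle along its -x to 85 mm from the axis
- scoop: off-white measuring scoop, bowl 60 mm, 131 mm long, 47 mm high, lying between the jugs; leave alone. Origin: centre of its underside
- green_bottle: green bottle with a white cap, 47 x 58 x 186 mm, standing to the left; leave alone. Origin: centre of its underside
- tape: roll of masking tape lying flat, 96 mm in diameter, 25 mm high; leave alone. Origin: centre of its underside
- lint_roller: lint roller with a blue handle, 199 mm long, 45 mm thick, lying at the right; leave alone. Origin: centre of its underside

How it is judged:
On the way, in this order (a step that is already met when the one before it is completed fails the run):
1. the cap is pressed down at least 4 mm on the big jug's neck (z of cap in the frame of jug below 0.186 m and angle between the x axis of cap and the x axis of jug, either way round below 0.4 rad), for 0.1 s.
2. still down on the neck, the cap is turned anticlockwise past the hooks (more than 0.55 rad) (z of cap in the frame of jug below 0.194 m and horizontal distance between cap and jug below 0.008 m and angle between the x axis of cap and the x axis of jug, either way round above 0.55 rad), for 0.1 s.
At the end, for the whole second after the job is handed in: Cap held by the fingers alone, level (0.2 rad), still, its lower edge 20-100 mm above the big jug's rim, axes within 20 mm; big jug upright on the table within 12 mm of its start (handle 40 mm); small jug within 20 mm, other things within 30 mm of theirs (z of cap in the frame of jug_mouth between 0.02 and 0.1 m and horizontal distance between cap and jug_mouth below 0.02 m and angle between cap's own z axis and vertical below 0.2 rad and linear speed of cap below 0.02 m/s and contact force between the fingers and cap above 2 N and contact force between cap and jug below 0.1 N and angle between each of jug, small_jug's own z axis and vertical below 0.05 rad and height (world z) of jug below 0.004 m and distance of jug from where it was at the start of the episode below 0.012 m and distance of jug_handle from where it was at the start of the episode below 0.04 m and distance of small_jug from where it was at the start of the episode below 0.02 m and distance of each of scoop, green_bottle, tape, lint_roller from where it was at the start of the episode below 0.03 m); the arm keeps its last pose, push and grip.
It fails at once if the big jug is lifted, tipped, dragged more than 12 mm or swung round (handle moved more than 40 mm) (angle between jug's own z axis and vertical above 0.12 rad or height (world z) of jug above 0.006 m or distance of jug from where it was at the start of the episode above 0.012 m or distance of jug_handle from where it was at the start of the episode above 0.04 m).
It fails at once if the small jug is moved more than 20 mm or tipped (distance of small_jug from where it was at the start of the episode above 0.02 m or angle between small_jug's own z axis and vertical above 0.15 rad).
It fails at once if another thing on the table is moved more than 30 mm (distance of any of scoop, green_bottle, tape, lint_roller from where it was at the start of the episode above 0.03 m).
It also fails if it takes over 45 s, if anything falls off the work surface, if the arm or the gripper's body presses on something with over 40 N, if the wrist force passes 120 N, or if a joint passes its speed limit or range.

## Working session

There is one attempt and no reset: what is moved stays moved. The work goes in short steps, Python scripts to look and compute and a shell command to move; the robot and the scene stay as the last step left them, time stands still between calls to the robot, and variables do not carry over. Pictures are saved under pics/ and viewed, at most 10 in all, crops included, and the job is handed in when it is done.

```bash
ls; mkdir -p pics
cat > h.py <<'E'
import numpy as np, cv2
from scipy.spatial.transform import Rotation as R
from rig import r, optics
def rot(q): return R.from_quat(np.r_[q[1:],q[0]])
def ray(f,u,v):
    F=f["img"].shape[0]/2/np.tan(np.radians(f["vfov"])/2)
    d=np.array([(u-f["cx"])/F,-(v-f["cy"])/F,-1.])
    return np.array(f["xyz"]),rot(f["attitude"]).apply(d)
def onz(f,u,v,z):
    o,d=ray(f,u,v); return o+d*(z-o[2])/d[2]
def proj(f,p):
    F=f["img"].shape[0]/2/np.tan(np.radians(f["vfov"])/2)
    c=rot(f["attitude"]).inv().apply(np.array(p)-np.array(f["xyz"]))
    return np.array([f["cx"]-F*c[0]/c[2], f["cy"]+F*c[1]/c[2]])
E
python3 - <<'E'
from h import *
s=r.get_state(); print(s)
for n in("scene","top"):
    f=optics.grab_frame(n); print({k:v for k,v in f.items() if k!="img"})
    cv2.imwrite(f"pics/{n}0.png",f["img"][:,:,::-1])
E
```

```text
inch.py
pics
rig.py
{'clock': 0.0, 'joints': array([-1.27548866e+00,  4.94173129e-01,  1.34615529e+00, -2.75548147e-05,
        1.30249238e+00, -9.54883020e-02]), 'joint_vel': array([-1.97655792e-04,  1.02675148e-03, -5.64735912e-04,  1.01465626e-03,
        2.03160846e-06, -1.41625954e-03]), 'joint_efforts': array([ 1.95346955e-03, -8.82142925e+01, -3.83860946e+01,  1.86995157e-04,
        1.01405286e-02, -4.94386211e-05]), 'tool_pos': array([ 0.23797609, -0.57753785,  0.24469831]), 'tcp_rot': array([-6.09688153e-04,  9.80969580e-01,  1.94160514e-01, -7.44660410e-05]), 'ft_force': array([-0.51312119,  0.97592576, -0.90382935]), 'wrist_torque': array([ 0.03653447,  0.02063064, -0.04799462]), 'grip_force': 0.0, 'width': 0.08554134305998995}
{'vfov': 49.014112617574064, 'cx': 253.4336464284957, 'cy': 195.44426507218395, 'xyz': array([-0.57157769, -0.47690812,  0.86654147]), 'attitude': array([ 0.74024776,  0.41726431, -0.26701922, -0.45455967])}
{'vfov': 43.058365935157916, 'cx': 258.740768323731, 'cy': 184.55418519087655, 'xyz': array([0.20218079, 0.05392406, 1.80702567]), 'attitude': array([-0.70079948, -0.06062547,  0.06404823,  0.70788591])}
```

View pics/scene0.png

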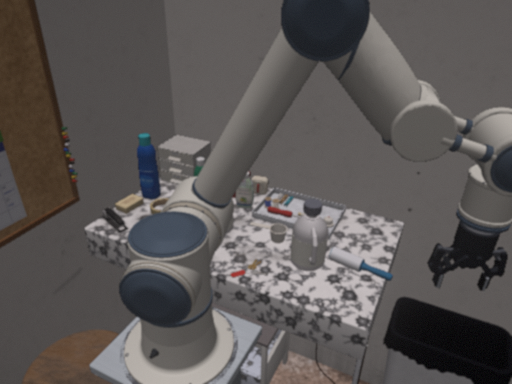

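View pics/top0.png

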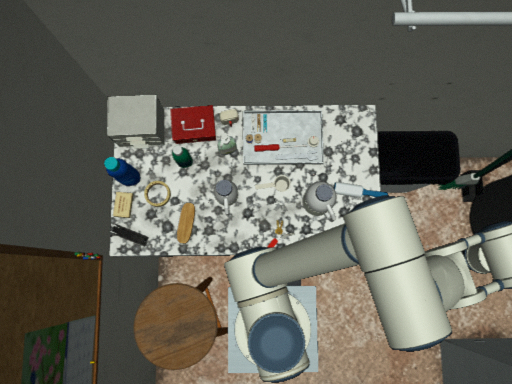

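The scene view shows the big jug at about (310,240) with its cap at (313,208). In the top view the big jug is at (320,197) and the small jug at (225,190). I'll zoom in on both views for the cap and handle.

Run:
```python
from h import *
a=cv2.imread("pics/top0.png")[165:235,270:370]; b=cv2.imread("pics/scene0.png")[190:280,270:370]
a=cv2.resize(a,None,fx=6,fy=6,interpolation=cv2.INTER_CUBIC)[:, :]
b=cv2.resize(b,None,fx=6,fy=6,interpolation=cv2.INTER_CUBIC)
cv2.imwrite("pics/a.png",a); cv2.imwrite("pics/b.png",b)
t=optics.grab_frame("top"); 
for z in(0.219,): print(onz(t,323,191,z), onz(t,225,187,.164))
```

```text
[ 0.4617228  -0.16763869  0.219     ] [0.48787041 0.16005587 0.164     ]
```

View pics/a.png

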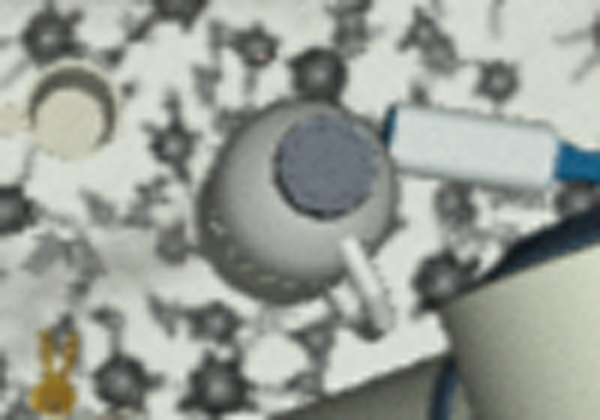

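View pics/b.png

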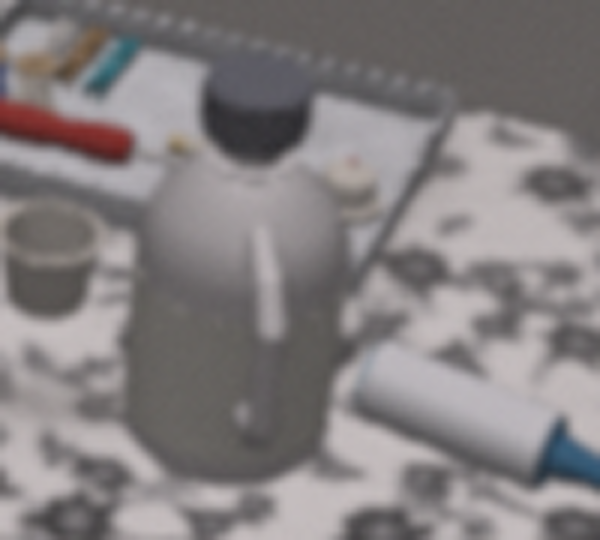

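The top crop shows the cap disc centred near (332,164), which is image (325,192), and the handle running to (378,310). The scene crop has the cap top near (257,80), which is image (312.5,203). Next I'll mask the cap and triangulate.

```bash
cat > m.py <<'E'
from h import *
def capblob(im,roi):
    x0,y0,x1,y1=roi; c=im[y0:y1,x0:x1].astype(int)
    m=((c[...,2]-c[...,0]>8)&(c.mean(2)<135)).astype(np.uint8)
    m=cv2.morphologyEx(m,cv2.MORPH_CLOSE,np.ones((3,3)))
    n,l,st,ce=cv2.connectedComponentsWithStats(m)
    i=1+np.argmax(st[1:,4]); cc,_=cv2.findContours((l==i).astype(np.uint8),0,1)
    return ce[i]+[x0,y0],st[i],cv2.fitEllipse(max(cc,key=len))
E
python3 - <<'E'
from m import *
t=optics.grab_frame("top"); s=optics.grab_frame("scene")
ct,st,e=capblob(t["img"],(310,180,340,205)); print("top",ct,st,e)
cs,ss,es=capblob(s["img"],(298,192,328,220)); print("scene",cs,ss,es)
print(t["img"][192,325],s["img"][203,312],s["img"][212,312])
p=onz(t,*ct,.219); print(p, proj(s,p))
q=onz(t,331.5,213,.145); print("handle",q, np.degrees(np.arctan2(*(p-q)[1::-1])), np.linalg.norm((p-q)[:2]))
# table check: jug silhouette widest body in top; two-ray
o1,d1=ray(t,*ct);o2,d2=ray(s,312.4,203.2)
A=np.c_[d1,-d2]; k=np.linalg.lstsq(A,o2-o1,rcond=None)[0]; print(o1+k[0]*d1,o2+k[1]*d2)
E
```

```text
top [324.90990991 191.66666667] [  6   3  20  18 222] ((15.288013458251953, 11.142033576965332), (14.572699546813965, 20.330259323120117), 49.386653900146484)Traceback (most recent call last):
  File "<stdin>", line 4, in <module>
  File "m.py", line 8, in capblob
    return ce[i]+[x0,y0],st[i],cv2.fitEllipse(max(cc,key=len))
                               ~~~~~~~~~~~~~~^^^^^^^^^^^^^^^^^
cv2.error: OpenCV(4.12.0) /io/opencv/modules/imgproc/src/shapedescr.cpp:361: error: (-201:Incorrect size of input array) There should be at least 5 points to fit the ellipse in function 'fitEllipseNoDirect'
```

Run:
```python
from m import *
t=optics.grab_frame("top"); s=optics.grab_frame("scene")
ct=(325.2,191.7)
p=onz(t,*ct,.219); print(p, proj(s,p))
for z in(.125,.145,.16):
    q=onz(t,331.5,213,z); print("handle",q, np.degrees(np.arctan2(*(p-q)[1::-1])), np.linalg.norm((p-q)[:2]))
o1,d1=ray(t,*ct);o2,d2=ray(s,312.4,203.2)
k=np.linalg.lstsq(np.c_[d1,-d2],o2-o1,rcond=None)[0]; print(o1+k[0]*d1,o2+k[1]*d2)
st=r.get_state(); tr=rot(st["tcp_rot"]); print(tr.as_matrix().round(3))
print(tr.inv().apply([p[0],p[1],.30]-st["tool_pos"]))
print([proj(t,[.469,-.175,0]), proj(t,[.469,-.175,.219])])
```

```text
[ 0.45930606 -0.17484007  0.219     ] [313.45101211 202.60953192]
handle [ 0.39931215 -0.2077128   0.125     ] 28.71985333747329 0.068409694435856
handle [ 0.39696817 -0.20460183  0.145     ] 25.521045186681846 0.06907803421092933
handle [ 0.39521019 -0.2022686   0.16      ] 23.16752218684645 0.06971803887260056
[ 0.45957325 -0.17507779  0.21734979] [ 0.45830607 -0.17213658  0.21672091]
[[ 0.925  0.381 -0.   ]
 [ 0.381 -0.925  0.   ]
 [ 0.    -0.    -1.   ]]
[ 0.35806773 -0.28834358 -0.05479052]
[array([317.08190331, 198.55462214]), array([325.14758253, 188.80991832])]
```

```bash
echo '[[[0, 0, -0.06, 0, 0, 0], [0.1, -0.08, -0.06, 0, 0, 0], [0.358, -0.288, -0.06, 0, 0, 0], [0.358, -0.288, -0.06, 0, 0, 0], [0.358, -0.288, -0.06, 0, 0, 0], [0.358, -0.288, -0.06, 0, 0, 0], [0.358, -0.288, -0.06, 0, 0, 0], [0.358, -0.288, -0.06, 0, 0, 0], [0.358, -0.288, -0.06, 0, 0, 0], [0.358, -0.288, -0.06, 0, 0, 0], [0.358, -0.288, -0.06, 0, 0, 0], [0.358, -0.288, -0.06, 0, 0, 0]]]' | python3 inch.py 0.085
python3 - <<'E'
from h import *
s=r.get_state(); print(s["tool_pos"],s["joints"],s["ft_force"])
f=optics.grab_frame("wrist"); print({k:v for k,v in f.items() if k!="img"})
cv2.imwrite("pics/w0.png",f["img"][:,:,::-1]); np.save("w0.npy",f,allow_pickle=True)
E
```

```text
clock: 1.85
tool_pos: [0.459, -0.1761, 0.3053]
tcp_rot: [0.0, 0.981, 0.193, -0.0]
ft_force: [0.2, 0.2, -0.3]
width: 0.0849
grip_force: 0.0
[ 0.45897669 -0.1761047   0.30526772] [-4.87818121e-01  2.44652521e-01  1.57533897e+00 -1.32371870e-04
  1.32167911e+00  6.93587385e-01] [ 0.2349309   0.2039342  -0.28361382]
{'vfov': 65.70646984690485, 'cx': 250.99368463471163, 'cy': 191.88366167580452, 'xyz': array([ 0.53440773, -0.14518921,  0.43351901]), 'attitude': array([ 0.81970726, -0.13333487,  0.0895342 , -0.54980492])}
```

View pics/w0.png

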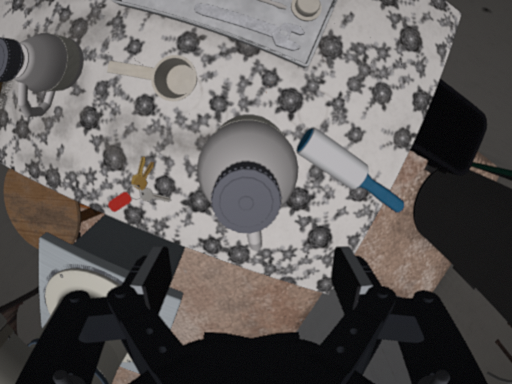

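The wrist view shows the cap disc around (246,202) with radius about 34, its darker ribbed side above it, and the handle at (255,240). I'll fit the disc precisely.

```bash
cat >> h.py <<'E'
def fray(f,u,v):
    F=f["img"].shape[0]/2/np.tan(np.radians(f["vfov"])/2)
    x,y=u-f["cx"],v-f["cy"]; rr=np.hypot(x,y); th=rr/F
    d=np.array([np.sin(th)*x/rr,-np.sin(th)*y/rr,-np.cos(th)])
    return np.array(f["xyz"]),rot(f["attitude"]).apply(d)
def fonz(f,u,v,z):
    o,d=fray(f,u,v); return o+d*(z-o[2])/d[2]
def circ(P):
    A=np.c_[2*P,np.ones(len(P))]; c=np.linalg.lstsq(A,(P**2).sum(1),rcond=None)[0]
    return c[:2],np.sqrt(c[2]+c[0]**2+c[1]**2)
E
python3 - <<'E'
from h import *
f=np.load("w0.npy",allow_pickle=True).item()
im=cv2.medianBlur(f["img"],3).astype(int)
print(im[202,246],im[180,246],im[170,240],im[225,246],im[202,225])
m=((im[...,2]-im[...,0]>8)&(im.mean(2)>60)&(im.mean(2)<130)).astype(np.uint8)
m[:150]=0;m[250:]=0;m[:,:200]=0;m[:,300:]=0
m=cv2.morphologyEx(m,cv2.MORPH_OPEN,np.ones((3,3)))
cc,_=cv2.findContours(m,0,cv2.CHAIN_APPROX_NONE); c=max(cc,key=cv2.contourArea)[:,0]
print(c.min(0),c.max(0),cv2.fitEllipse(c))
P=np.array([fonz(f,u,v,.219)[:2] for u,v in c]); ctr,rad=circ(P)
for i in range(3):
    res=abs(np.hypot(*(P-ctr).T)-rad); P=P[res<.0015]; ctr,rad=circ(P)
print("cap",ctr,rad,len(P))
for z in(.14,.16): h=fonz(f,253.5,232,z); e=fonz(f,257,247,z); print(h,e,np.degrees(np.arctan2(*(ctr-e[:2])[::-1])),np.hypot(*(ctr-e[:2])))
s=r.get_state(); print(rot(s["tcp_rot"]).inv().apply([ctr[0],ctr[1],.205]-s["tool_pos"]))
E
```

```text
[ 97  98 107] [ 99 100 108] [90 91 99] [ 95  95 104] [ 97  98 107]
[213 170] [280 231] ((245.6604461669922, 200.75926208496094), (61.10408020019531, 66.32196807861328), 95.67437744140625)
cap [ 0.45895989 -0.17162841] 0.025388604665116117 190
[ 0.40171225 -0.20252035  0.14      ] [ 0.38575024 -0.21338782  0.14      ] 29.70080242543215 0.08428227038369981
[ 0.41075395 -0.19861388  0.16      ] [ 0.39587957 -0.20874086  0.16      ] 30.469842760025035 0.07318784678679578
[ 0.00161776 -0.00413481  0.10029512]
```

```bash
echo '[[[0.002, -0.004, 0, 0, 0, 0], [0.002, -0.004, 0.04, 0, 0, 0], [0.002, -0.004, 0.08, 0, 0, 0], [0.002, -0.004, 0.099, 0, 0, 0], [0.002, -0.004, 0.099, 0, 0, 0], [0.002, -0.004, 0.099, 0, 0, 0]]]' | python3 inch.py
echo '[[[0, 0, 0, 0, 0, 0], [0, 0, 0, 0, 0, 0], [0, 0, 0, 0, 0, 0], [0, 0, 0, 0, 0, 0], [0, 0, 0, 0, 0, 0], [0, 0, 0, 0, 0, 0], [0, 0, 0, 0, 0, 0], [0, 0, 0, 0, 0, 0]]]' | python3 inch.py 0.062
```

```text
clock: 2.65
tool_pos: [0.4601, -0.171, 0.2071]
tcp_rot: [0.0, 0.981, 0.194, 0.0]
ft_force: [-0.0, -0.3, 0.6]
width: 0.085
grip_force: 0.0
clock: 3.65
tool_pos: [0.4597, -0.1708, 0.2063]
tcp_rot: [0.0, 0.981, 0.194, 0.0]
ft_force: [-0.3, -0.4, -0.6]
width: 0.0622
grip_force: 0.0
```

```bash
echo '[[[0, 0, 0, 0, 0, 0], [0, 0, 0, 0, 0, 0], [0, 0, 0, 0, 0, 0], [0, 0, 0, 0, 0, 0], [0, 0, 0, 0, 0, 0], [0, 0, 0, 0, 0, 0], [0, 0, 0, 0, 0, 0], [0, 0, 0, 0, 0, 0]]]' | python3 inch.py 0.045
python3 - <<'E'
from h import *
s=r.get_state(); print(s["wrist_torque"])
f=optics.grab_frame("wrist"); t=optics.grab_frame("top")
a=f["img"][100:340,110:400]; b=cv2.resize(t["img"][165:225,285:360],None,fx=4,fy=4,interpolation=2)
cv2.imwrite("pics/w1.png",np.hstack([cv2.resize(a,(435,360)),cv2.copyMakeBorder(b,0,120,0,0,0)])[:,:,::-1]); np.save("w1.npy",f,allow_pickle=True)
E
```

```text
clock: 4.65
tool_pos: [0.4598, -0.1708, 0.2063]
tcp_rot: [0.0, 0.981, 0.194, 0.0]
ft_force: [0.3, -0.6, 3.8]
width: 0.0528
grip_force: 61.9
[-0.19833512 -0.00658934 -0.06702197]
```

View pics/w1.png

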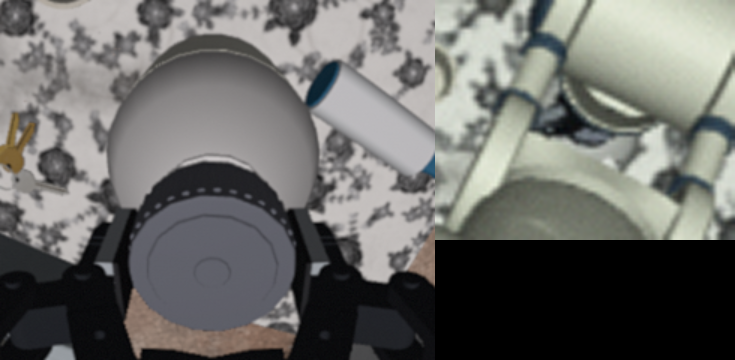

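The pads hold the cap squarely: the disc sits between them, the grip is 62 N and the jug is upright. Next I press down.

```bash
echo '[[[0, 0, 0.002, 0, 0, 0], [0, 0, 0.004, 0, 0, 0], [0, 0, 0.006, 0, 0, 0], [0, 0, 0.007, 0, 0, 0], [0, 0, 0.007, 0, 0, 0], [0, 0, 0.007, 0, 0, 0]]]' | python3 inch.py
```

```text
clock: 5.5
tool_pos: [0.4598, -0.1708, 0.1995]
tcp_rot: [0.0, 0.981, 0.194, 0.0]
ft_force: [-3.2, 0.4, 12.0]
width: 0.0525
grip_force: 62.6
```

The rows are not in the units I measure in: turns go in shares of 4 rad. I convert before sending: -0.3 rad / 4 = -0.075.

```bash
echo '[[[0, 0, 0, 0, 0, -0.015], [0, 0, 0, 0, 0, -0.03], [0, 0, 0, 0, 0, -0.045], [0, 0, 0, 0, 0, -0.06], [0, 0, 0, 0, 0, -0.075], [0, 0, 0, 0, 0, -0.075]]]' | python3 inch.py
python3 - <<'E'
from h import *
s=r.get_state(); print(s["wrist_torque"],s["joints"][5])
f=optics.grab_frame("wrist"); np.save("w2.npy",f,allow_pickle=True)
E
```

```text
clock: 6.25
tool_pos: [0.4601, -0.1708, 0.1996]
tcp_rot: [0.0, 0.941, 0.339, 0.0]
ft_force: [-1.2, 1.2, 12.2]
width: 0.0525
grip_force: 62.6
[0.10521338 0.11324531 0.00382297] 0.4014982173994896
```

Scaled: -0.3 rad / 4 = -0.075.

```bash
echo '[[[0, 0, 0, 0, 0, -0.015], [0, 0, 0, 0, 0, -0.03], [0, 0, 0, 0, 0, -0.045], [0, 0, 0, 0, 0, -0.06], [0, 0, 0, 0, 0, -0.075], [0, 0, 0, 0, 0, -0.075]]]' | python3 inch.py
python3 - <<'E'
from h import *
s=r.get_state(); print(s["wrist_torque"],s["joints"][5])
f=optics.grab_frame("wrist"); g=optics.grab_frame("scene")
b=cv2.resize(g["img"][195:280,265:365],None,fx=4,fy=4,interpolation=2)
cv2.imwrite("pics/w3.png",np.hstack([f["img"][:340,100:450],b])[:,:,::-1])
E
```

```text
clock: 7.05
tool_pos: [0.4601, -0.1708, 0.1996]
tcp_rot: [0.0, 0.88, 0.476, 0.0]
ft_force: [-0.1, 0.9, 11.7]
width: 0.0529
grip_force: 62.6
[0.08898933 0.08894295 0.05701562] 0.10149891355222075
```

View pics/w3.png

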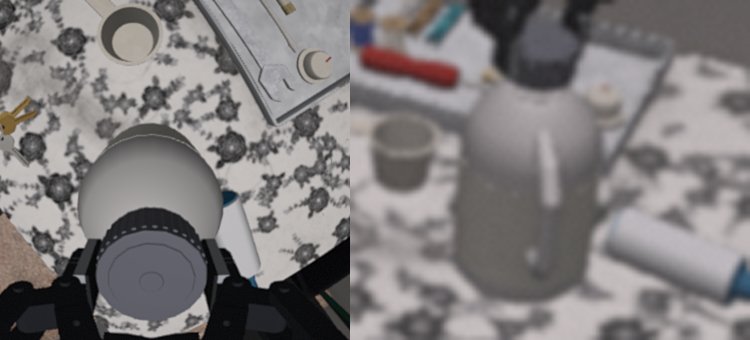

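The handle is still at about (314,238) in the scene image, so the jug has not swung and the cap is turning on it (0.6 rad so far). I'll continue gently towards the stop.

Scaled: -0.24 rad / 4 = -0.06.

```bash
echo '[[[0, 0, 0, 0, 0, -0.0125], [0, 0, 0, 0, 0, -0.025], [0, 0, 0, 0, 0, -0.0375], [0, 0, 0, 0, 0, -0.05], [0, 0, 0, 0, 0, -0.06], [0, 0, 0, 0, 0, -0.06]]]' | python3 inch.py 
python3 -c "
from h import *
print(r.get_state()['wrist_torque'])"
echo '[[[0, 0, 0, 0, 0, -0.0075], [0, 0, 0, 0, 0, -0.015], [0, 0, 0, 0, 0, -0.015], [0, 0, 0, 0, 0, -0.015]]]' | python3 inch.py
python3 -c "
from h import *
print(r.get_state()['wrist_torque'])"
```

```text
clock: 7.9
tool_pos: [0.4601, -0.1708, 0.1996]
tcp_rot: [0.0, 0.816, 0.578, 0.0]
ft_force: [-0.8, 0.9, 11.9]
width: 0.0526
grip_force: 62.7
[ 0.07115428  0.14514235 -0.05034512]
clock: 8.4
tool_pos: [0.4601, -0.1709, 0.1996]
tcp_rot: [0.0, 0.799, 0.602, 0.0]
ft_force: [-0.5, 0.2, 11.4]
width: 0.0528
grip_force: 62.7
[0.06712463 0.12956455 0.00603521]
```

Scaled: -0.04 rad / 4 = -0.01.

```bash
for i in 1; do echo '[[[0, 0, 0, 0, 0, -0.005], [0, 0, 0, 0, 0, -0.01], [0, 0, 0, 0, 0, -0.01], [0, 0, 0, 0, 0, -0.01]]]' | python3 inch.py; python3 -c "
from h import *
print(r.get_state()['wrist_torque'])"; done
echo '[[[0, 0, 0, 0, 0, -0.005], [0, 0, 0, 0, 0, -0.01], [0, 0, 0, 0, 0, -0.01], [0, 0, 0, 0, 0, -0.01]]]' | python3 inch.py; python3 -c "
from h import *
print(r.get_state()['wrist_torque'])"
```

```text
clock: 8.9
tool_pos: [0.4601, -0.1709, 0.1996]
tcp_rot: [0.0, 0.787, 0.617, 0.0]
ft_force: [-0.8, 0.5, 11.7]
width: 0.0524
grip_force: 62.7
[ 0.04123427  0.16891728 -0.07078825]
clock: 9.4
tool_pos: [0.4599, -0.1707, 0.1996]
tcp_rot: [0.0, 0.774, 0.633, 0.0]
ft_force: [-2.6, 2.2, 12.8]
width: 0.0527
grip_force: 62.9
[ 0.19088671  0.34647855 -0.15921017]
```

Scaled: -0.02 rad / 4 = -0.005.

```bash
echo '[[[0, 0, 0, 0, 0, -0.005], [0, 0, 0, 0, 0, -0.005], [0, 0, 0, 0, 0, -0.005]]]' | python3 inch.py; python3 -c "
from h import *
print(r.get_state()['wrist_torque'])"
```

```text
clock: 9.78
tool_pos: [0.4597, -0.1706, 0.1995]
tcp_rot: [-0.0, 0.768, 0.641, 0.0]
ft_force: [-2.4, 1.4, 12.8]
width: 0.0526
grip_force: 63.0
[ 0.36928652  0.53247771 -0.22260624]
```

The torque is climbing (-0.22 N m), so this is the stop. I'll back off slightly and lift a little while watching for pull.

Scaled: 0.1 rad / 4 = 0.025.

```bash
echo '[[[0, 0, 0, 0, 0, 0.0125], [0, 0, 0, 0, 0, 0.025], [0, 0, -0.002, 0, 0, 0.025], [0, 0, -0.005, 0, 0, 0.025], [0, 0, -0.008, 0, 0, 0.025], [0, 0, -0.011, 0, 0, 0.025], [0, 0, -0.011, 0, 0, 0.025]]]' | python3 inch.py; python3 -c "
from h import *
print(r.get_state()['wrist_torque'])"
```

```text
clock: 10.65
tool_pos: [0.4595, -0.1706, 0.2102]
tcp_rot: [-0.0, 0.799, 0.602, -0.0]
ft_force: [-0.1, -0.3, -0.4]
width: 0.0528
grip_force: 62.6
[0.0086289  0.01253306 0.0372946 ]
```

The cap is free: only its own weight shows on the wrist. Lift straight up 61 mm.

```bash
echo '[[[0, 0, -0.008, 0, 0, 0], [0, 0, -0.018, 0, 0, 0], [0, 0, -0.03, 0, 0, 0], [0, 0, -0.042, 0, 0, 0], [0, 0, -0.053, 0, 0, 0], [0, 0, -0.061, 0, 0, 0], [0, 0, -0.061, 0, 0, 0], [0, 0, -0.061, 0, 0, 0], [0, 0, -0.061, 0, 0, 0], [0, 0, -0.061, 0, 0, 0], [0, 0, -0.061, 0, 0, 0]]]' | python3 inch.py
python3 - <<'E'
from h import *
f=optics.grab_frame("wrist"); g=optics.grab_frame("scene")
b=cv2.resize(g["img"][175:280,265:365],None,fx=3.5,fy=3.5,interpolation=2)
a=f["img"]; b=cv2.copyMakeBorder(b,0,384-b.shape[0],0,0,0) if b.shape[0]<384 else b[:384]
cv2.imwrite("pics/w4.png",np.hstack([a[:,60:460],b])[:,:,::-1])
E
```

```text
clock: 12.02
tool_pos: [0.4597, -0.1707, 0.2712]
tcp_rot: [-0.0, 0.799, 0.602, -0.0]
ft_force: [0.2, 0.5, -0.5]
width: 0.0523
grip_force: 62.7
```

View pics/w4.png

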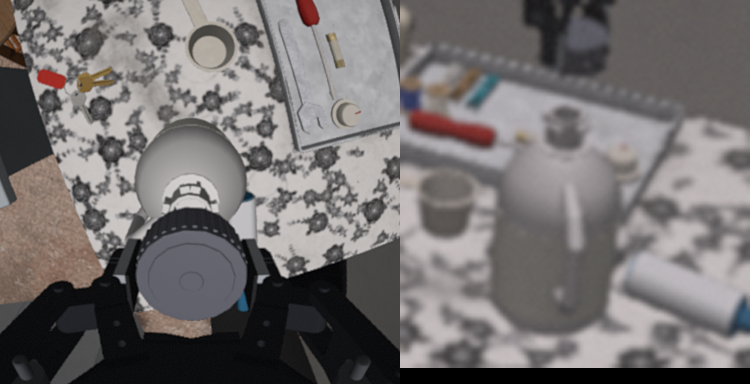

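The cap is held level above the open neck, with the neck visible at (565,125) in the composite. The jug is upright and its handle has not moved.

```bash
python3 -c "
from rig import r, optics
print(r.finish_job())"
```

```text
the job is handed in; nothing more can be done
None
```

The job is handed in: I pressed the larger jug's cap down, turned it to the stop and lifted it off, and it is now gripped at 63 N, level, about 5 cm above the open mouth; the last picture shows the jug upright with its handle unmoved, but no pass/fail result was returned.

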